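# Raise the telescoping probe stand to its next hole

### The job

Raise the sensor arm of the probe stand to its next height, so that the probe comes clear of the beaker: pinch the red snap button flush, slide the square tube up until the button snaps out fully in the tube's next hole, without forcing the tube against the button. Then let go and push down gently, with about 10 N, on the tube's blue end cap to be sure that it holds, and leave the stand free with the beaker and the other things undisturbed.

Things in the scene. Friction and masses are not known exactly. Their poses are not given: they have to be found in the camera images.
- stand: Probe stand, fixed to the bench: grey base plate 150 x 270 x 15 mm (y = -110 to +160 mm in its own frame), upright dark square post 24 mm wide at its origin (on the bench, under the post's axis), top 238 mm up, inside the tube. z is up; its x axis points to the side where the button shows (away from the robot, turned by up to about 0.6 rad).
- snap_button: Red sprung snap button on the fixed post: a dome 10 mm in diameter, out through a hole in the tube's +x face. Origin: dome's centre, at rest 15 mm from the post's axis and 228 mm above the bench. Pressed towards the stand's -x; unpressed it locks the tube. The tube pushing up or down on it with more than 22 N damages it.
- sleeve: Sliding aluminium square tube, 30 x 30 x 139 mm, moves straight up and down on the post; weighs 2.5 to 4.5 N, slight friction, falls if unheld between holes. Origin: on its axis level with its upper hole, where the button sits at the start; ends 18 mm above and 121 mm below; axes as the stand's. Lower (next) hole 46 to 78 mm below the upper, differing from tube to tube: feel for it.
- button_tip (a point): Tip of the red button, 5 mm proud of the tube's face at rest; 5 mm of travel and about 5 N bring it flush. The hole's rim pushes a flush button under the wall as the tube is slid up (up to about 15 N along the tube, weight included); it stays under by itself and springs out by itself at the next hole.
- tube_middle (a point): On the tube's axis, 26 mm below its origin. A squeeze of about 45 N carries the tube without slipping. Holes are 12 mm wide (1 mm slack round the button). Once the button is out in the next hole the tube is stopped: it can neither rise nor fall by more than about 2 mm.
- probe (a point): Top of the blue upright probe on the tube's black side arm: 110 mm to the stand's +y of the tube's axis, 37 mm below its origin. Arm 14 mm thick, 97 to 111 mm below the origin; clamp 22 mm in diameter.
- end_cap: Blue plastic cap 28 x 28 x 8 mm fixed on the top end of the sliding tube. Its origin is the centre of its underside, 18 mm above the tube's origin; its top is 8 mm higher. It gives a little (about 4 N per mm). Push it down with the closed fingers, 5 to 15 N.
- beaker: Glass beaker, 72 mm in diameter, 75 mm high, standing loose on the base plate around the probe's tip. Its origin is the centre of its underside. Leave it where it stands.
- buffer_bottle: Small clear bottle with yellow cap, 34 mm in diameter, 65 mm high, loose on the base plate on the other side of the post. Its origin is the centre of its underside. Leave it.
- jar_a: White jar with red cap, 76 mm in diameter, 150 mm high; origin at the centre of its underside. Leave it.
- jar_b: White jar with red cap, 68 mm in diameter, 130 mm high; origin at the centre of its underside. Leave it.
- amber_bottle: Amber bottle with blue cap, 70 mm in diameter, 160 mm high; origin at the centre of its underside. Leave it.
- tip_box: Blue pipette tip box with clear lid, 118 x 83 x 68 mm; origin at the centre of its underside. Leave it.
There are look-alikes about, which are no part of the job. Several things have the shape of the beaker; the one meant has the colours described above.

How it is judged:
By the outcome, as a careful person would: the job done as asked, in the order asked, and still so for the second after the job is handed in, with the robot touching nothing.
It also fails if it takes over 54 s, if anything falls off the work surface, if the arm or the gripper's body presses on something with over 40 N, if the wrist force passes 120 N, or if a joint passes its speed limit or range.

### The arm

A 6-joint arm with a two-finger parallel gripper is mounted at the origin on the work surface. World frame = base frame: x ahead of the robot, y to its left, z up, the work surface at z = 0. Lengths are in m, angles in degrees, forces in N, time in s.
With the tool pointing down it reaches from about 0.3 to 0.75 m from the base axis. Payload 8.5 kg.
Tool frame: the origin (TCP) lies midway between the tips of the shut fingers; the grasp point (between the pads) lies 19 mm behind it (env.tcp_to_grasp is the z of the grasp point in the tool frame, in m); z points along the fingers, y is the line along which they close (so a half turn about z gives the same grasp; the last joint's range is limited). The gripper opens to 85 mm and grips with 20 to 120 N. Pads are 22 mm wide; open, the fingers measure 114 mm over their backs; the gripper's body (76 mm by 85 mm) begins 54 mm behind the grasp point. The pads swing forward as they close: fully open they stand 13 mm farther back than shut.
Start: joints at [55.789, 21.807, 74.336, -0, 83.858, -12.336], TCP at [0.205, 0.51, 0.231] pointing down, gripper open.
Joint ranges: [-178.18, 178.18], [-50.72, 133.34], [12.68, 142.11], [-81.47, 261.47], [9.98, 163.14], [-165.26, 165.26]. Speed limits (degrees/s): [136.94, 136.94, 180, 180, 180, 180].

### API

Orientations are given as a 3x3 rotation matrix whose columns are the frame's x, y, z axes.
In Python, from rig import env, imaging, job, models gives the robot as it stands. The module is installed in compiled form; this text tells all that it offers.
- The arm moves only by the tool jog_arm, never from a script. Its argument "plan" is text: rows parted by semicolons, each of 7 numbers parted by spaces: the turn, a rotation vector about the tool's x, y, z in degrees, then the shift along the tool's x, y, z in cm, then the closure in counts, from 0 (fully open) to 255 (shut). In form: rx ry rz x y z claw; .... A call has 1 to 10 rows; each row shifts and turns the commanded pose from where the row before left it, along the tool's axes as they then stand; what a row does not reach is not made up. A row lasts 1/12 s, in which the tool goes at most 41.7 mm and 7.16 degrees, less where a joint would pass 70% of its speed; a pose out of reach is approached as far as the arm can. A call with a gripper value outside its range is refused whole. The fingers move at their own pace and stop on an object; "grip_force" is the grip in N (left out, the last holds). Time passes only in rows, so rows that do not move let the fingers close. It gives the time, the measured TCP pose, the force, the opening and the grip force at its end, in the units of the state.
- env.observe(): the state, without advancing time (a new reading comes with each control period).
- imaging.get_image(name): name is "side" or "top"; returns a dict with "pixels" (400x640x3 uint8, red, green, blue), "depth" (400x640 float32, m along the optical axis (not along the pixel's ray), 0 where there is no reading), "fov_y" (degrees; the focal length in pixels is half the picture's height over the tangent of half this angle, whatever the lens; pixels are square), "cx", "cy" (the principal point, pixels), "world_from_camera" (4x4, takes a point from camera to world coordinates). Camera axes: x right, y down, z forward; pixel columns grow to the right and rows downward; lengths in m; the calibration is good to about 2 mm. A picture is of the moment at which its call begins.
- job.close_job(): hands the job in; it is judged then, once.
Trained networks look in the newest picture that a camera, given by its name, has taken for a name from the list of things; names that differ only in an ending like _2 or _b are one class to them, and where a whole thing is asked for, a point or a joint stands for the part that bears it (a point fixed in the world has none). Each returns a list of dicts, best first, with "confidence" (0 to 1); they miss things now and then, are a little off and sometimes report something else, mostly with a low value. They report only what shows in the picture. A call takes as long as a camera call. They do not tell look-alikes from the thing itself.
- models.outline_of(camera, query): "region" (400x640 bool, what is visible of it) and "bbox" ([centre column, centre row, width, height] in pixels, round what is visible of it).
- models.tip_of(camera, query): "at" ([column, row] in pixels: a listed point, or the origin of a listed thing).
The state is a dict: "time_s": time; "q": joint angles; "qvel": joint speeds; "joint_efforts": joint torques, N m; "position": TCP position; "tool_rot": TCP orientation; "ft_force": force on the tool from outside, world axes, zero at the start; "wrist_torque": the same for the moment, N m; "grip_width": finger opening in m; "gripper_force": force on a finger pad.
Only numpy, scipy, OpenCV 4.12 (cv2) and the standard library are available. Lean on these libraries where they do the work, as an engineer would, in place of code of your own. Each camera call takes 0.05 s, during which the arm holds its last target. There are 200 camera calls.

## Working session

There is one attempt and no reset: what is moved stays moved. The work goes in short steps, Python scripts to look and compute and a tool call to move; the robot and the scene stay as the last step left them, time stands still between calls to the robot, and variables do not carry over. Pictures are saved under pics/ and viewed, at most 10 in all, crops included, and the job is handed in when it is done.

Besides the shell and the picture viewer there is one more tool, called after ">>>" as a command line: name --argument value ..., lists and objects as JSON in quotes. jog_arm: Moves the arm, as the interface text tells. Its arguments: {"type":"object","properties":{"plan":{"type":"string"},"grip_force":{"type":"number"}},"required":["plan"]}

```bash
mkdir -p pics
cat > h.py <<'E'
from rig import env, imaging, job, models
import numpy as np, cv2
def K(im): return 200/np.tan(np.radians(im["fov_y"]/2))
def ray(im,p):
    f=K(im);T=im["world_from_camera"];d=np.array([(p[0]-im["cx"])/f,(p[1]-im["cy"])/f,1.])
    return T[:3,3],T[:3,:3]@d
def pt(im,p,r=1):
    c,d=ray(im,p);u,v=int(round(p[0])),int(round(p[1]))
    w=im["depth"][v-r:v+r+1,u-r:u+r+1];w=w[w>0]
    return c+d*np.median(w) if len(w) else None
def proj(im,X):
    T=np.linalg.inv(im["world_from_camera"]);x=T[:3,:3]@np.asarray(X)+T[:3,3];f=K(im)
    return np.array([f*x[0]/x[2]+im["cx"],f*x[1]/x[2]+im["cy"]])
def tri(a,p,b,q):
    c1,d1=ray(a,p);c2,d2=ray(b,q);A=np.stack([d1,-d2],1);s=np.linalg.lstsq(A,c2-c1,rcond=None)[0]
    P,Q=c1+s[0]*d1,c2+s[1]*d2;return (P+Q)/2,np.linalg.norm(P-Q)
def save(im,n,crop=None,s=1):
    x=im["pixels"][...,::-1]
    if crop: x=x[crop[1]:crop[3],crop[0]:crop[2]]
    cv2.imwrite("pics/"+n,cv2.resize(x,None,fx=s,fy=s,interpolation=cv2.INTER_CUBIC))
E
cat > a.py <<'E'
from h import *
np.set_printoptions(precision=4,suppress=True)
S=imaging.get_image("side");T=imaging.get_image("top")
save(S,"s0.png");save(T,"t0.png")
np.savez("im0.npz",S=S,T=T,allow_pickle=True)
for n,i in(("side",S),("top",T)): print(n,i["world_from_camera"],K(i),i["cx"],i["cy"])
for q in["snap_button","button_tip","sleeve","tube_middle","probe","end_cap","beaker","buffer_bottle","jar_a","amber_bottle","tip_box","stand"]:
    for n,i in(("side",S),("top",T)):
        for r in models.tip_of(n,q)[:3]: print(q,n,np.round(r["at"],1),round(r["confidence"],2),pt(i,r["at"]))
s=env.observe();print(s["position"],s["tool_rot"],s["ft_force"],s["grip_width"],env.tcp_to_grasp)
E
python3 a.py
```

```text
side [[ 0.8518 -0.2448  0.4631 -0.0233]
 [-0.5237 -0.4121  0.7456 -0.7817]
 [ 0.0083 -0.8776 -0.4793  0.655 ]
 [ 0.      0.      0.      1.    ]] 390.0991491605849 315.9520099130408 202.15782479737007
top [[-0.0181 -0.9819  0.1884  0.2267]
 [-0.9998  0.0185  0.0005 -0.0202]
 [-0.004  -0.1883 -0.9821  1.5826]
 [ 0.      0.      0.      1.    ]] 442.5122562767032 324.95741690766397 196.94097236975247
sleeve side [365.2 197.3] 0.71 [ 0.5047 -0.1515  0.2248]
sleeve top [438.6 179.8] 0.7 [ 0.5704 -0.4184  0.0703]
sleeve top [362.1 190.4] 0.66 [ 0.5001 -0.1338  0.2526]
tube_middle side [361.4 204.4] 0.87 [ 0.4938 -0.1528  0.2093]
tube_middle top [365.2 192.8] 0.9 [ 0.4939 -0.1437  0.2455]
tube_middle top [213.  213.1] 0.15 [0.4605 0.358  0.1124]
probe side [337.4 190.5] 0.96 [0.7235 0.2711 0.0014]
probe top [325.9 188.9] 0.96 [ 0.5563 -0.0233  0.0183]
end_cap side [470.6 331. ] 0.72 [ 0.5337 -0.4708  0.0623]
end_cap side [363.8 185.5] 0.47 [ 0.5041 -0.1439  0.2527]
end_cap top [360.8 188.2] 0.61 [ 0.507  -0.13    0.2529]
beaker side [299.2 274.3] 0.93 [ 0.3534 -0.098   0.0206]
beaker side 
[... 808 characters left out ...]
774 0.3459 0.02  ]
amber_bottle side [340.3 189.1] 0.43 [ 0.7451  0.2831 -0.0036]
amber_bottle side [362.  207.3] 0.25 [ 0.4963 -0.1527  0.2007]
amber_bottle top [216.  181.1] 0.88 [0.5723 0.3527 0.1058]
tip_box side [467.3 332.1] 0.88 [ 0.5326 -0.4654  0.0549]
tip_box side [261.9 195.7] 0.18 [0.4577 0.3552 0.0129]
tip_box top [439.4 179. ] 0.68 [ 0.5736 -0.4218  0.0686]
tip_box top [429.8 222.5] 0.18 [ 0.4134 -0.3649  0.1263]
stand side [357.8 271.8] 0.62 [ 0.4915 -0.161   0.0148]
stand top [357.8 200. ] 0.86 [ 0.4909 -0.128   0.1411]
[0.2049 0.5104 0.2313] [[-0.928   0.3725  0.    ]
 [ 0.3725  0.928   0.    ]
 [-0.      0.     -1.    ]] [ 0.1781 -0.4784 -0.3388] 0.08531258125393713 -0.0187
```

View pics/s0.png

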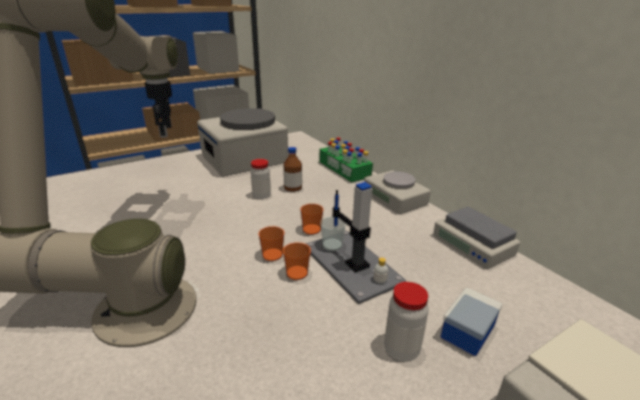

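View pics/t0.png

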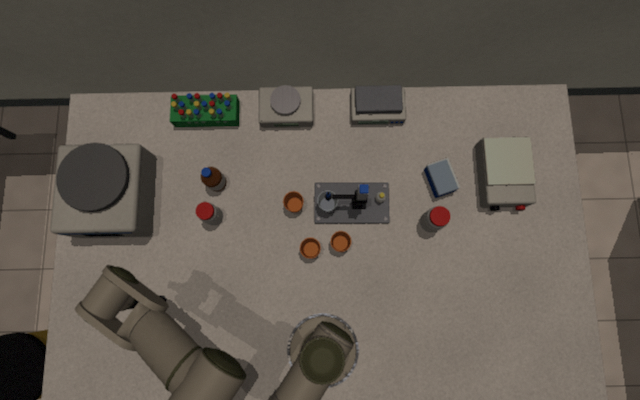

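The side view shows the arm parked upper left. The stand is at about (360,230), with the blue-capped tube at (363,200), its arm and blue probe at (337,205), and the clear beaker at (333,235). In the top view the cap is at (363,188), the plate centre at (352,203), and the probe and beaker at (327,202).

Look-alikes:
- **Beakers:** the orange ones at side (272,243), (297,262) and (312,219) are not the one meant.
- **Blue objects:** the tip box at (470,320) and the amber bottle's cap at (292,152).

I choose the tube at (363,200), the only one standing on the grey plate.

```bash
cat > b.py <<'E'
from h import *
np.set_printoptions(precision=4,suppress=True)
S=imaging.get_image("side");T=imaging.get_image("top")
a=cv2.resize(S["pixels"][150:310,290:420],None,fx=3,fy=3,interpolation=2);b=cv2.resize(T["pixels"][170:240,305:400],None,fx=4,fy=4,interpolation=2)
h=max(a.shape[0],b.shape[0]);c=np.zeros((h,a.shape[1]+b.shape[1],3),np.uint8);c[:a.shape[0],:a.shape[1]]=a;c[:b.shape[0],a.shape[1]:]=b
cv2.imwrite("pics/c0.png",c[...,::-1])
def cloud(im):
    v,u=np.mgrid[:400,:640];f=K(im);d=im["depth"].astype(float)
    P=np.stack([(u-im["cx"])/f*d,(v-im["cy"])/f*d,d],-1)@im["world_from_camera"][:3,:3].T+im["world_from_camera"][:3,3]
    P[d==0]=np.nan;return P
for n,im in(("side",S),("top",T)):
    P=cloud(im);p=im["pixels"].astype(int)
    near=(abs(P[...,0]-.5)<.12)&(abs(P[...,1]+.12)<.2)
    pl=near&(P[...,2]>.009)&(P[...,2]<.021)
    r=cv2.minAreaRect((P[pl][:,:2]*1000).astype(np.float32));print(n,"plate",pl.sum(),r)
    up=near&(P[...,2]>.235);Q=P[up];print(" cap pts",len(Q),Q.min(0),Q.max(0),Q.mean(0),np.percentile(Q[:,2],90))
    hsv=cv2.cvtColor(im["pixels"],cv2.COLOR_RGB2HSV)
    bl=up&(hsv[...,0]>105)&(hsv[...,0]<130)&(hsv[...,1]>120)
    v,u=np.nonzero(bl);print(" blue",len(u),u.mean(),v.mean(),u.min(),u.max(),v.min(),v.max(),np.median(P[bl],0))
    globals()["c"+n]=(u.mean(),v.mean())
    for q in["end_cap","beaker","probe","sleeve"]:
        for r in models.outline_of(n,q)[:3]: 
            m=r["region"];print(" ",q,np.round(r["bbox"],1),round(r["confidence"],2),np.nanmedian(P[m],0))
print("tri cap",tri(S,cside,T,ctop))
for X in([.5,-.135,.254],[.51,-.135,.254]):print(proj(S,X),proj(T,X))
E
python3 b.py
```

```text
side plate 2519 ((481.23046875, -84.31547546386719), (326.5307312011719, 201.69613647460938), 89.22863006591797)
 cap pts 170 [ 0.4887 -0.1537  0.2354] [ 0.5216 -0.1237  0.2528] [ 0.5017 -0.1422  0.2458] 0.2519253904702102
 blue 63 363.1904761904762 185.74603174603175 357 370 183 189 [ 0.5041 -0.1417  0.2513]
  end_cap [363.8 187.9   8.3   7.9] 0.65 [ 0.5023 -0.1423  0.2511]
  beaker [270.6 242.5  26.7  37.4] 0.89 [0.3375 0.0198 0.0494]
  beaker [310.9 218.9  20.1  34.7] 0.76 [0.4966 0.0783 0.0513]
  beaker [298.4 262.9  27.5  38.1] 0.75 [ 0.3576 -0.0828  0.049 ]
  probe [353.9 212.9  40.   57.1] 0.7 [ 0.5003 -0.1433  0.1596]
top plate 2116 ((496.35565185546875, -119.26722717285156), (230.5911102294922, 395.38995361328125), 0.050412923097610474)
 cap pts 102 [ 0.4921 -0.1496  0.2362] [ 0.5234 -0.122   0.26  ] [ 0.5059 -0.1352  0.2508] 0.25630883924778836
 blue 65 363.4769230769231 188.56923076923076 360 367 185 193 [ 0.5048 -0.1369  0.2535]
  end_cap [434.3 218.4  33.   26.9] 0.67 [ 0.427  -0.3782  0.1455]
  end_cap [363.9 187.8   7.6   8.7] 0.48 [ 0.5091 -0.1395  0.2534]
  beaker [326.4 202.4  26.9  17.6] 0.77 [ 0.5051 -0.0199  0.026 ]
  beaker [309.6 245.   22.6  22.6] 0.77 [0.3489 0.0385 0.0102]
  beaker [340.3 241.1  24.4  21.6] 0.66 [ 0.3687 -0.0692  0.0084]
  probe [348.4 192.6  46.8  17.9] 0.66 [ 0.504  -0.1227  0.1472]
  probe [208.9 212.2  29.9  26. ] 0.2 [0.4623 0.3722 0.1252]
  sleeve [348.2 193.9  45.3  19.1] 0.73 [ 0.5041 -0.1222  0.1409]
  sleeve [350.4 202.7  76.3  40.6] 0.24 [ 0.4941 -0.1197  0.0166]
tri cap (array([ 0.5066, -0.1386,  0.2492]), np.float64(0.0002411470769895752))
[360.1099 183.9603] [362.5397 190.3382]
[363.4949 183.015 ] [362.4287 187.1479]
```

View pics/c0.png

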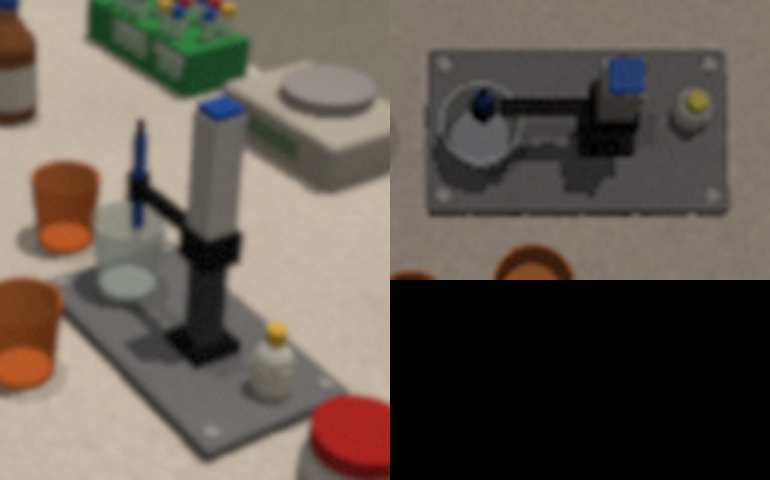

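The crop confirms it: blue cap on the grey tube, black arm with blue probe in the clear beaker, and yaw of about -1°. The tube axis is at about (0.506, -0.138). Now rotating the tool and rising, then moving across.

>>> jog_arm --plan "0 0 6.9 0 0 -0.9 0;0 0 6.9 0 0 -0.9 0;0 0 6.9 0 0 -0.9 0;0 0 6.9 0 0 -0.9 0;0 0 6.9 0 0 -0.9 0;0 0 6.9 0 0 -0.9 0;0 0 6.9 0 0 -0.9 0;0 0 6.9 0 0 -0.9 0;0 0 6.9 0 0 -0.9 0;0 0 6.9 0 0 -0.9 0" --grip_force 50

```text
time_s: 2.63
position: [0.2049, 0.5103, 0.3218]
tool_rot: [[0.021, 1.0, -0.0], [1.0, -0.021, -0.0], [-0.0, -0.0, -1.0]]
ft_force: [0.6, -0.1, -0.3]
grip_width: 0.0857
gripper_force: 0.0
```

>>> jog_arm --plan "0 0 0 -3.5 1.7 0 0;0 0 0 -3.5 1.7 0 0;0 0 0 -3.5 1.7 0 0;0 0 0 -3.5 1.7 0 0;0 0 0 -3.5 1.7 0 0;0 0 0 -3.5 1.7 0 0;0 0 0 -3.5 1.7 0 0;0 0 0 -3.5 1.7 0 0;0 0 0 -3.5 1.7 0 0;0 0 0 -3.5 1.7 0 0"

```text
time_s: 3.47
position: [0.3698, 0.156, 0.3216]
tool_rot: [[0.015, 1.0, 0.001], [1.0, -0.015, 0.0], [0.0, 0.001, -1.0]]
ft_force: [0.2, 0.5, 0.2]
grip_width: 0.0855
gripper_force: 0.0
```

>>> jog_arm --plan "0 0 0 -3.5 1.7 0 0;0 0 0 -3.5 1.7 0 0;0 0 0 -3.5 1.7 0 0;0 0 0 -3.5 1.7 0 0;0 0 0 -3.5 1.7 0 0;0 0 0 -3.5 1.7 0 0;0 0 0 -3.5 1.7 0 0;0 0 0 0 0 0 0;0 0 0 0 0 0 0"

```text
time_s: 4.22
position: [0.4851, -0.0904, 0.3206]
tool_rot: [[0.018, 1.0, -0.001], [1.0, -0.018, 0.001], [0.001, -0.001, -1.0]]
ft_force: [-0.1, 0.2, -0.3]
grip_width: 0.0857
gripper_force: 0.0
```

>>> jog_arm --plan "0 0 0 -2.36 1.1 0 0;0 0 0 -2.36 1.1 0 0;0 0 0 0 0 1.5 0;0 0 0 0 0 1.5 0;0 0 0 0 0 0 0;0 0 0 0 0 0 0"

```text
time_s: 4.72
position: [0.5057, -0.1354, 0.2916]
tool_rot: [[0.014, 1.0, -0.001], [1.0, -0.014, 0.0], [0.0, -0.001, -1.0]]
ft_force: [-0.8, -0.6, 0.3]
grip_width: 0.0854
gripper_force: 0.0
```

```bash
cat > c.py <<'E'
from h import *
S=imaging.get_image("side");T=imaging.get_image("top")
a=cv2.resize(S["pixels"][110:230,310:420],None,fx=4,fy=4,interpolation=2);b=cv2.resize(T["pixels"][150:240,320:405],None,fx=4,fy=4,interpolation=2)
c=np.zeros((480,780,3),np.uint8);c[:480,:440]=a;c[:360,440:]=b
cv2.imwrite("pics/c1.png",c[...,::-1])
s=env.observe();print(s["position"],s["tool_rot"])
for im in(S,T):print(proj(im,s["position"]),proj(im,s["position"]+np.array([.043,0,0])),proj(im,s["position"]-np.array([.043,0,0])))
E
python3 c.py
```

```text
[ 0.50617938 -0.13579999  0.29259219] [[ 1.42147987e-02  9.99897667e-01  1.61089651e-03]
 [ 9.99898676e-01 -1.42135513e-02 -7.83193055e-04]
 [-7.60216348e-04  1.62186622e-03 -9.99998396e-01]]
[363.50645008 168.44602784] [378.00352024 164.71274075] [348.35372383 172.34815956]
[363.76492629 185.67691419] [363.26911756 171.67161253] [364.26686011 199.85523336]
```

View pics/c1.png

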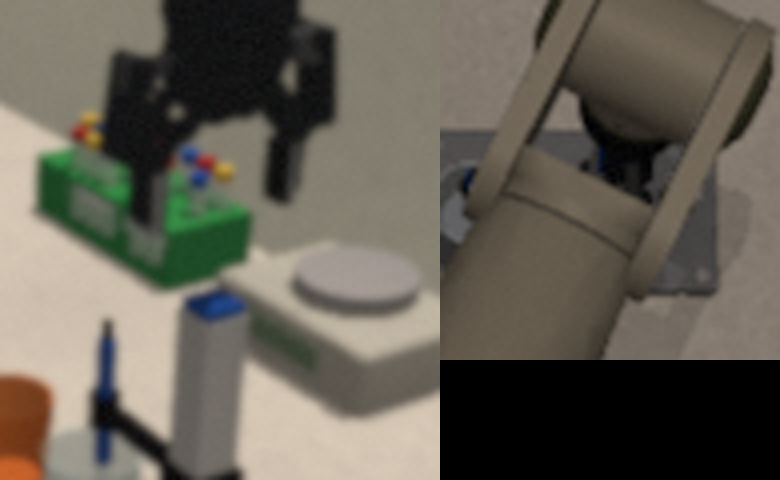

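The fingers straddle the cap: tips at crop (150,225) and (280,195), cap at (216,303). Descending, then closing gently in stages.

>>> jog_arm --plan "0 0 0 -0.2 0 2.3 0;0 0 0 0 0 2.3 40;0 0 0 0 0 2.3 80;0 0 0 0 0 2.2 110;0 0 0 0 0 0 125;0 0 0 0 0 0 135;0 0 0 0 0 0 140;0 0 0 0 0 0 140" --grip_force 25

```text
time_s: 5.48
position: [0.507, -0.1386, 0.2021]
tool_rot: [[0.015, 1.0, 0.003], [1.0, -0.015, -0.001], [-0.001, 0.003, -1.0]]
ft_force: [4.8, 1.5, -0.9]
grip_width: 0.0383
gripper_force: 1.9
```

>>> jog_arm --plan "0 0 0 0 -0.05 0 145;0 0 0 0 0 0 150;0 0 0 0 0 0 155;0 0 0 0 0 0 160;0 0 0 0 0 0 165;0 0 0 0 0 0 165" --grip_force 25

```text
time_s: 5.98
position: [0.5074, -0.1388, 0.2013]
tool_rot: [[0.015, 1.0, 0.006], [1.0, -0.015, -0.001], [-0.001, 0.006, -1.0]]
ft_force: [10.6, 1.4, 1.4]
grip_width: 0.0304
gripper_force: 5.9
```

>>> jog_arm --plan "0 0 0 0 0 0 175;0 0 0 0 0 0 185;0 0 0 0 0 0 200;0 0 0 0 0 0 200" --grip_force 50

```text
time_s: 6.32
position: [0.5075, -0.1388, 0.2013]
tool_rot: [[0.015, 1.0, 0.005], [1.0, -0.015, -0.001], [-0.001, 0.006, -1.0]]
ft_force: [13.9, 1.1, 1.1]
grip_width: 0.0293
gripper_force: 49.7
```

>>> jog_arm --plan "0 0 0 0 0.1 0 200;0 0 0 0 0 0 200;0 0 0 0 0 -0.05 200;0 0 0 0 0 -0.05 200;0 0 0 0 0 -0.05 200;0 0 0 0 0 -0.05 200;0 0 0 0 0 0 200"

```text
time_s: 6.9
position: [0.5075, -0.1388, 0.2022]
tool_rot: [[0.016, 1.0, 0.002], [1.0, -0.016, -0.0], [-0.0, 0.002, -1.0]]
ft_force: [9.1, -1.0, -4.0]
grip_width: 0.0294
gripper_force: 49.9
```

>>> jog_arm --plan "0 0 0 0 0.1 -0.05 200;0 0 0 0 0.05 -0.05 200;0 0 0 0 0 -0.05 200;0 0 0 0 0 -0.05 200;0 0 0 0 0 -0.05 200;0 0 0 0 0 -0.05 200;0 0 0 0 0 0 200"

```text
time_s: 7.48
position: [0.5075, -0.1387, 0.2053]
tool_rot: [[0.016, 1.0, -0.001], [1.0, -0.016, -0.0], [-0.0, -0.001, -1.0]]
ft_force: [-3.8, -3.8, -6.6]
grip_width: 0.0291
gripper_force: 50.3
```

>>> jog_arm --plan "0 0 0 0 -0.05 -0.1 200;0 0 0 0 0 -0.1 200;0 0 0 0 0 -0.1 200;0 0 0 0 0 -0.1 200;0 0 0 0 0 -0.1 200;0 0 0 0 0 -0.1 200;0 0 0 0 0 0 200"

```text
time_s: 8.07
position: [0.5075, -0.1387, 0.212]
tool_rot: [[0.015, 1.0, 0.0], [1.0, -0.015, -0.001], [-0.001, 0.0, -1.0]]
ft_force: [-2.7, -4.1, -2.0]
grip_width: 0.0295
gripper_force: 51.9
```

>>> jog_arm --plan "0 0 0 -0.04 -0.04 -0.3 200;0 0 0 0 0 -0.4 200;0 0 0 0 0 -0.4 200;0 0 0 0 0 -0.4 200;0 0 0 0 0 -0.4 200;0 0 0 0 0 -0.4 200;0 0 0 0 0 -0.4 200;0 0 0 0 0 -0.2 200;0 0 0 0 0 0 200;0 0 0 0 0 0 200"

```text
time_s: 8.9
position: [0.5075, -0.1387, 0.2413]
tool_rot: [[0.015, 1.0, 0.002], [1.0, -0.015, -0.0], [-0.0, 0.002, -1.0]]
ft_force: [4.8, 0.9, 1.2]
grip_width: 0.0295
gripper_force: 52.0
```

Run:
```python
from h import *
S=imaging.get_image("side")
save(S,"c2.png",(290,120,420,270),4)
```

```text
(no output)
```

View pics/c2.png

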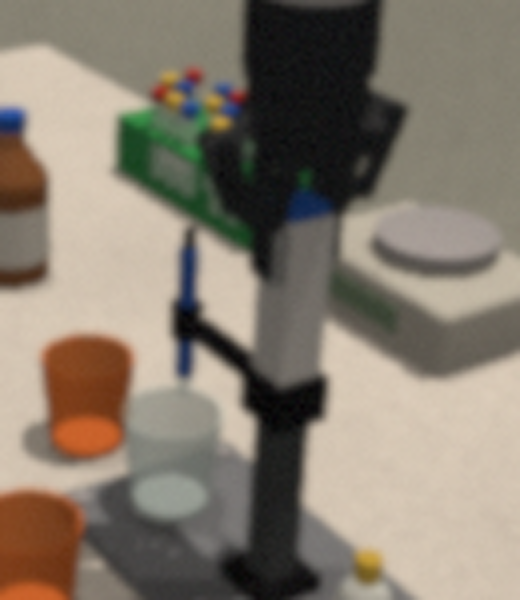

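The probe is clear of the beaker: the tip is at crop (185,375) and the tube is lifted. Now I'll ease the grip as a slip limit and feel upward slowly.

>>> jog_arm --plan "0 0 0 0 0.04 -0.1 200;0 0 0 0 0 -0.1 200;0 0 0 0 0 -0.1 200;0 0 0 0 0 -0.05 200;0 0 0 0 0 -0.05 200;0 0 0 0 0 0 200" --grip_force 22

```text
time_s: 9.45
position: [0.5075, -0.1387, 0.2443]
tool_rot: [[0.015, 1.0, -0.0], [1.0, -0.015, 0.0], [0.0, -0.0, -1.0]]
ft_force: [3.0, 2.6, -5.2]
grip_width: 0.0297
gripper_force: 51.3
```

>>> jog_arm --plan "0 0 0 0 0 -0.03 200;0 0 0 0 0 -0.03 200;0 0 0 0 0 -0.03 200;0 0 0 0 0 -0.03 200;0 0 0 0 0 -0.03 200;0 0 0 0 0 -0.03 200;0 0 0 0 0 0 200"

```text
time_s: 10.03
position: [0.5075, -0.1388, 0.2462]
tool_rot: [[0.015, 1.0, -0.0], [1.0, -0.015, 0.0], [0.0, -0.0, -1.0]]
ft_force: [3.6, 3.0, -5.8]
grip_width: 0.0294
gripper_force: 51.1
```

>>> jog_arm --plan "0 0 0 0 0 -0.03 205;0 0 0 0 0 -0.03 205;0 0 0 0 0 -0.03 205;0 0 0 0 0 -0.03 205;0 0 0 0 0 -0.03 205;0 0 0 0 0 -0.03 205;0 0 0 0 0 0 205" --grip_force 25

```text
time_s: 10.62
position: [0.5075, -0.1388, 0.2481]
tool_rot: [[0.015, 1.0, -0.0], [1.0, -0.015, 0.0], [0.0, -0.0, -1.0]]
ft_force: [3.1, 4.3, -4.5]
grip_width: 0.0296
gripper_force: 51.4
```

>>> jog_arm --plan "0 0 0 0.03 0.03 -0.03 205;0 0 0 0 0 -0.03 205;0 0 0 0 0 -0.03 205;0 0 0 0 0 -0.03 205;0 0 0 0 0 -0.03 205;0 0 0 0 0 -0.03 205;0 0 0 0 0 -0.03 205;0 0 0 0 0 -0.03 205"

```text
time_s: 11.28
position: [0.5075, -0.1388, 0.2503]
tool_rot: [[0.016, 1.0, -0.001], [1.0, -0.016, -0.0], [-0.0, -0.001, -1.0]]
ft_force: [-3.6, 1.0, -5.8]
grip_width: 0.0295
gripper_force: 51.2
```

>>> jog_arm --plan "0 0 0 0 0 -0.03 205;0 0 0 0 0 -0.03 205;0 0 0 0 0 -0.03 205;0 0 0 0 0 -0.03 205;0 0 0 0 0 -0.03 205;0 0 0 0 0 -0.03 205;0 0 0 0 0 -0.03 205;0 0 0 0 0 -0.03 205"

```text
time_s: 11.95
position: [0.5075, -0.1387, 0.2532]
tool_rot: [[0.015, 1.0, -0.0], [1.0, -0.015, -0.001], [-0.001, -0.0, -1.0]]
ft_force: [-5.2, 0.6, -1.9]
grip_width: 0.0295
gripper_force: 51.7
```

>>> jog_arm --plan "0 0 0 0 -0.03 -0.03 205;0 0 0 0 0 -0.03 205;0 0 0 0 0 -0.03 205;0 0 0 0 0 -0.03 205;0 0 0 0 0 -0.03 205;0 0 0 0 0 -0.03 205;0 0 0 0 0 -0.03 205;0 0 0 0 0 -0.03 205"

```text
time_s: 12.62
position: [0.5075, -0.1387, 0.2552]
tool_rot: [[0.015, 1.0, -0.0], [1.0, -0.015, -0.0], [-0.0, 0.0, -1.0]]
ft_force: [-2.7, -1.3, -1.2]
grip_width: 0.0296
gripper_force: 51.7
```

>>> jog_arm --plan "0 0 0 0 0 -0.03 205;0 0 0 0 0 -0.03 205;0 0 0 0 0 -0.03 205;0 0 0 0 0 -0.03 205;0 0 0 0 0 -0.03 205;0 0 0 0 0 -0.03 205;0 0 0 0 0 -0.03 205;0 0 0 0 0 -0.03 205"

```text
time_s: 13.28
position: [0.5075, -0.1387, 0.2575]
tool_rot: [[0.015, 1.0, -0.0], [1.0, -0.015, -0.0], [-0.0, -0.0, -1.0]]
ft_force: [-2.5, -2.8, -4.6]
grip_width: 0.0298
gripper_force: 51.5
```

>>> jog_arm --plan "0 0 0 0 0 -0.03 205;0 0 0 0 0 -0.03 205;0 0 0 0 0 -0.03 205;0 0 0 0 0 -0.03 205;0 0 0 0 0 -0.03 205;0 0 0 0 0 -0.03 205;0 0 0 0 0 -0.03 205;0 0 0 0 0 -0.03 205"

```text
time_s: 13.95
position: [0.5074, -0.1387, 0.2588]
tool_rot: [[0.015, 1.0, -0.001], [1.0, -0.015, 0.001], [0.001, -0.001, -1.0]]
ft_force: [-0.7, -4.8, -19.0]
grip_width: 0.0295
gripper_force: 49.5
```

The force rose to -19 N and the motion stopped, so the button is out in the next hole at about +57 mm. Relieving the pull.

>>> jog_arm --plan "0 0 0 -0.03 0 0.08 205;0 0 0 0 0 0.07 205;0 0 0 0 0 0 205;0 0 0 0 0 0 205"

```text
time_s: 14.28
position: [0.5075, -0.1387, 0.2584]
tool_rot: [[0.015, 1.0, -0.0], [1.0, -0.015, 0.0], [0.0, -0.0, -1.0]]
ft_force: [-2.0, -1.7, -12.0]
grip_width: 0.0292
gripper_force: 50.5
```

>>> jog_arm --plan "0 0 0 0 0 0.07 205;0 0 0 0 0 0.05 205;0 0 0 0 0 0 205;0 0 0 0 0 0 205"

```text
time_s: 14.62
position: [0.5075, -0.1387, 0.2578]
tool_rot: [[0.015, 1.0, 0.001], [1.0, -0.015, -0.0], [-0.0, 0.001, -1.0]]
ft_force: [-3.5, 0.7, -2.5]
grip_width: 0.0294
gripper_force: 51.4
```

>>> jog_arm --plan "0 0 0 0 0 0.05 205;0 0 0 0 0 0.05 205;0 0 0 0 0 0.05 205;0 0 0 0 0 0.03 205;0 0 0 0 0 0 205;0 0 0 0 0 0 205"

```text
time_s: 15.12
position: [0.5075, -0.1387, 0.2555]
tool_rot: [[0.015, 1.0, 0.0], [1.0, -0.015, 0.0], [0.0, 0.0, -1.0]]
ft_force: [-4.6, 1.9, -2.9]
grip_width: 0.0296
gripper_force: 51.7
```

>>> jog_arm --plan "0 0 0 0 0 0.04 205;0 0 0 0 0 0.04 205;0 0 0 0 0 0 205;0 0 0 0 0 0 205"

```text
time_s: 15.45
position: [0.5075, -0.1388, 0.255]
tool_rot: [[0.015, 1.0, 0.0], [1.0, -0.015, 0.0], [0.0, 0.0, -1.0]]
ft_force: [-5.3, 1.4, -0.5]
grip_width: 0.0291
gripper_force: 52.1
```

>>> jog_arm --plan "0 0 0 0 0 0.04 205;0 0 0 0 0 0.04 205;0 0 0 0 0 0 205;0 0 0 0 0 0 205"

```text
time_s: 15.78
position: [0.5076, -0.1388, 0.2548]
tool_rot: [[0.015, 1.0, 0.001], [1.0, -0.015, -0.0], [-0.0, 0.001, -1.0]]
ft_force: [-6.3, 3.5, 5.1]
grip_width: 0.0297
gripper_force: 52.5
```

The tube now stops downward too, so the button is holding it both ways. Unloading and opening.

>>> jog_arm --plan "0 0 0 0 -0.1 -0.06 205;0 0 0 0 0 0 205;0 0 0 0 0 0 160;0 0 0 0 0 0 130;0 0 0 0 0 0 100;0 0 0 0 0 0 60;0 0 0 0 0 0 0;0 0 0 0 0 0 0;0 0 0 0 0 0 0"

```text
time_s: 16.53
position: [0.5065, -0.1389, 0.2544]
tool_rot: [[0.015, 1.0, -0.0], [1.0, -0.015, -0.0], [-0.0, -0.0, -1.0]]
ft_force: [1.3, 0.6, -0.4]
grip_width: 0.0852
gripper_force: 0.0
```

Run:
```python
from h import *
S=imaging.get_image("side")
save(S,"c3.png",(290,100,420,250),4)
print({k:np.round(v,4) for k,v in env.observe().items() if k in("position","grip_width","ft_force")})
```

```text
{'position': array([ 0.5065, -0.1389,  0.2544]), 'ft_force': array([-0.2959,  0.4594, -0.8956]), 'grip_width': np.float64(0.0856)}
```

View pics/c3.png

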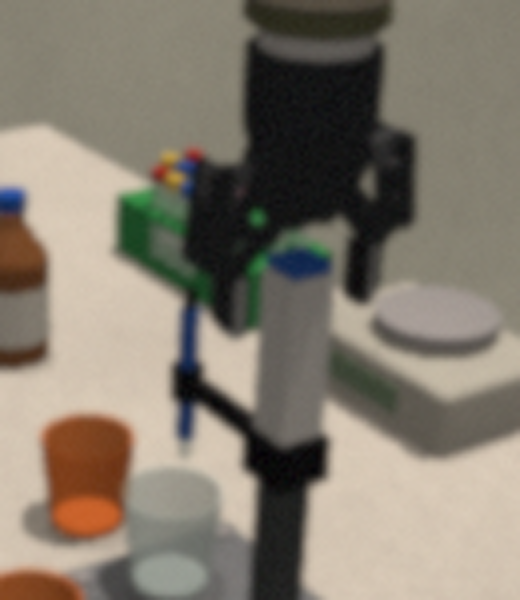

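The tube holds, with the cap at crop (300,262) and the probe tip at (185,450) above the beaker. Rising, shutting the fingers, then descending on the cap.

>>> jog_arm --plan "0 0 0 0 0 -1 0;0 0 0 0 0 -2 0;0 0 0 0 0 -2.5 0;0 0 0 0 0 -2.5 0;0 0 0 0 0 0 255;0 0 0 0 0 0 255;0 0 0 0 0 0 255;0 0 0 0 0 0 255;0 0 0 0 0 0 255;0 0 0 0 0 0 255" --grip_force 40

```text
time_s: 17.42
position: [0.5064, -0.1389, 0.3337]
tool_rot: [[0.015, 1.0, -0.001], [1.0, -0.015, 0.001], [0.001, -0.001, -1.0]]
ft_force: [-0.8, -1.2, 0.1]
grip_width: 0.0122
gripper_force: 0.0
```

>>> jog_arm --plan "0 0 0 0 0 0.5 255;0 0 0 0 0 0.5 255;0 0 0 0 0 0.3 255;0 0 0 0 0 0.1 255;0 0 0 0 0 0 255;0 0 0 0 0 0 255"

```text
time_s: 17.92
position: [0.5065, -0.1389, 0.3204]
tool_rot: [[0.015, 1.0, 0.0], [1.0, -0.015, 0.0], [0.0, 0.0, -1.0]]
ft_force: [0.5, -0.4, -0.6]
grip_width: 0.0
gripper_force: 0.0
```

>>> jog_arm --plan "0 0 0 0 0 0.2 255;0 0 0 0 0 0.2 255;0 0 0 0 0 0.2 255;0 0 0 0 0 0.2 255;0 0 0 0 0 0.2 255;0 0 0 0 0 0 255;0 0 0 0 0 0 255"

```text
time_s: 18.5
position: [0.5065, -0.1389, 0.3103]
tool_rot: [[0.015, 1.0, -0.0], [1.0, -0.015, 0.0], [0.0, -0.0, -1.0]]
ft_force: [0.6, 0.7, -0.4]
grip_width: 0.0002
gripper_force: 0.0
```

>>> jog_arm --plan "0 0 0 0 0 0.07 255;0 0 0 0 0 0.07 255;0 0 0 0 0 0.06 255;0 0 0 0 0 0.05 255;0 0 0 0 0 0 255;0 0 0 0 0 0 255"

```text
time_s: 19.0
position: [0.5065, -0.1389, 0.3079]
tool_rot: [[0.015, 1.0, 0.0], [1.0, -0.015, -0.0], [-0.0, 0.0, -1.0]]
ft_force: [-0.8, 0.6, 0.7]
grip_width: 0.0002
gripper_force: 0.0
```

>>> jog_arm --plan "0 0 0 0 0 0.05 255;0 0 0 0 0 0.05 255;0 0 0 0 0 0.05 255;0 0 0 0 0 0.05 255;0 0 0 0 0 0 255;0 0 0 0 0 0 255"

```text
time_s: 19.5
position: [0.5065, -0.1389, 0.3059]
tool_rot: [[0.015, 1.0, -0.0], [1.0, -0.015, 0.0], [0.0, -0.0, -1.0]]
ft_force: [-0.4, -0.2, -0.2]
grip_width: 0.0001
gripper_force: 0.0
```

>>> jog_arm --plan "0 0 0 0 0 0.05 255;0 0 0 0 0 0.05 255;0 0 0 0 0 0.05 255;0 0 0 0 0 0.05 255;0 0 0 0 0 0 255;0 0 0 0 0 0 255"

```text
time_s: 20.0
position: [0.5066, -0.1389, 0.3042]
tool_rot: [[0.015, 1.0, 0.0], [1.0, -0.015, -0.0], [-0.0, 0.0, -1.0]]
ft_force: [-0.4, -0.6, 3.9]
grip_width: -0.0002
gripper_force: 1.7
```

>>> jog_arm --plan "0 0 0 0 0 0.05 255;0 0 0 0 0 0.05 255;0 0 0 0 0 0.05 255;0 0 0 0 0 0 255;0 0 0 0 0 0 255"

```text
time_s: 20.42
position: [0.5066, -0.1389, 0.3031]
tool_rot: [[0.015, 1.0, 0.001], [1.0, -0.015, -0.001], [-0.001, 0.001, -1.0]]
ft_force: [-1.6, 0.5, 7.2]
grip_width: 0.0003
gripper_force: 3.4
```

>>> jog_arm --plan "0 0 0 0 0 0.05 255;0 0 0 0 0 0.05 255;0 0 0 0 0 0.02 255;0 0 0 0 0 0 255;0 0 0 0 0 0 255;0 0 0 0 0 0 255;0 0 0 0 0 0 255;0 0 0 0 0 0 255"

```text
time_s: 21.08
position: [0.5066, -0.1389, 0.3023]
tool_rot: [[0.015, 1.0, 0.002], [1.0, -0.015, -0.001], [-0.001, 0.002, -1.0]]
ft_force: [-2.1, 0.0, 9.9]
grip_width: 0.0001
gripper_force: 4.7
```

It took 9.9 N and held. Retreating upward.

>>> jog_arm --plan "0 0 0 0 0 0 255;0 0 0 0 0 0 255;0 0 0 0 0 -0.2 255;0 0 0 0 0 -0.5 255;0 0 0 0 0 -2 255;0 0 0 0 0 -3 255;0 0 0 0 0 -3 255;0 0 0 0 0 -1 255;0 0 0 0 0 0 255;0 0 0 0 0 0 255"

```text
time_s: 21.92
position: [0.5066, -0.1389, 0.3975]
tool_rot: [[0.015, 1.0, -0.001], [1.0, -0.015, 0.0], [0.0, -0.001, -1.0]]
ft_force: [-0.9, 0.2, -0.8]
grip_width: -0.0001
gripper_force: 0.0
```

Run:
```python
from h import *
S=imaging.get_image("side")
save(S,"c4.png",(250,90,450,310),2.7)
print(env.observe()["position"],env.observe()["ft_force"])
```

```text
[ 0.50639379 -0.13882093  0.39681282] [-0.33614815  0.70633766 -0.16731823]
```

View pics/c4.png

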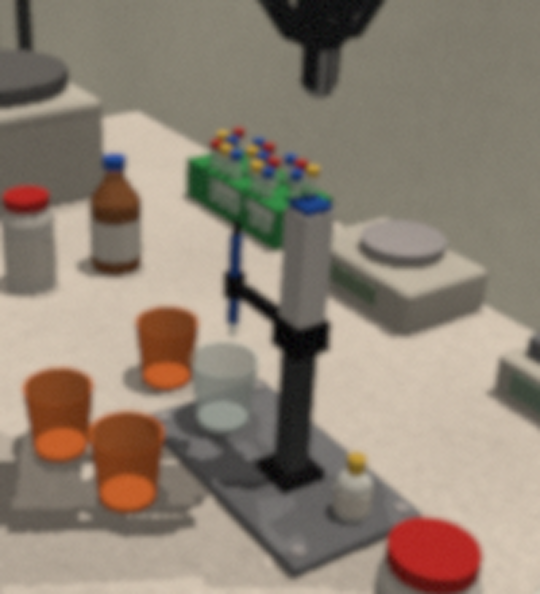

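The tube is up with the cap at crop (310,203), and the probe tip at (233,325) is clear of the beaker. Nothing else has moved, and the gripper is clear above.

```bash
python3 -c "
from rig import job
print(job.close_job())"
```

```text
the job is handed in; nothing more can be done
None
```

The sensor arm is locked one hole higher, about 52–57 mm up: the tube stopped both upward (peak pull 19 N, weight included) and downward, which I took as the button being out since no camera sees it. The end cap held a 9.9 N push, the probe is clear of the beaker, nothing else appears moved, and I handed in the job at about 22 s.

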